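Stand the toppled bottle and jar back on the cupboard tray

ROBOT

A 6-joint arm with a two-finger parallel gripper is mounted at the origin on the work surface. World frame = base frame: x ahead of the robot, y to its left, z up, the work surface at z = 0. Lengths are in m, angles in rad, forces in N, time in s.
With the tool pointing down it reaches from about 0.35 to 0.775 m from the base axis. Payload 7.3 kg.
Tool frame: the origin (TCP) lies midway between the tips of the shut fingers; the grasp point (between the pads) lies 19 mm behind it (tcp_to_grasp is the distance from the TCP to the grasp point, in m); z points along the fingers, y is the line along which they close (so a half turn about z gives the same grasp; the last joint's range is limited). The gripper opens to 92 mm and grips with 3 to 60 N. Pads are 19 mm wide; open, the fingers measure 130 mm over their backs; the gripper's body (75 mm by 190 mm) begins 47 mm behind the grasp point.
Start: joints at [1.098, 0.342, 1.524, -0, 1.275, -0.146], TCP at [0.169, 0.497, 0.227] pointing down, gripper open.
Joint ranges: [-2.53, 2.53], [-0.77, 2.02], [0.04, 2.7], [-1, 4.14], [0.28, 2.66], [-3.11, 3.11]. Speed limits (rad/s): [2.57, 2.57, 3.14, 3.14, 3.14, 3.14].

INTERFACE

Orientations are given as [roll, pitch, yaw] about the fixed x, y, z axes, in that order (R = Rz(yaw) Ry(pitch) Rx(roll)).
In Python, from cell import observe, read_camera, calibration, hand_in, tcp_to_grasp gives the robot as it stands.
- The arm moves only by the tool send_rows, never from a script. Its argument "targets" is a list of rows, each a list of 5 numbers: the opening, from 0 (shut) to 1 (fully open), then the shift along the world's x, y, z in m, then the turn about the world's z in rad. A call has 1 to 5 rows; each row shifts and turns the commanded pose from where the row before left it; what a row does not reach is not made up. A row lasts 1/10 s, in which the tool goes at most 50 mm and 8.59 degrees, less where a joint would pass 70% of its speed; a pose out of reach is approached as far as the arm can. A call is refused whole if a number of a shift passes 0.05 or a number of a turn 0.15, either way. A call with a gripper value outside its range is refused whole. The fingers move at their own pace and stop on an object; "grip_force" is the grip in N (left out, the last holds). Time passes only in rows, so rows that do not move let the fingers close. It gives the time, the measured TCP pose, the force, the opening and the grip force at its end, in the units of the state.
- observe(): the state, without advancing time (a new reading comes with each control period).
- read_camera(name): name is "scene" or "top"; returns (picture, depth): 400x640x3 uint8, red, green, blue; 400x640 float32, m along the optical axis (not along the pixel's ray), 0 where there is no reading.
- calibration(name): a dict with "intrinsics" (3x3 intrinsics, pixels), "k1" (the pictures are not rectified: a ray, as slopes to the right and down, at radius r is drawn at 1 + k1 r^2 times it, then the intrinsics apply), "world_to_cam" (4x4, takes a point from world to camera coordinates). Camera axes: x right, y up, looking along -z (the intrinsics and any distortion apply to the point x, -y, -z); pixel columns grow to the right and rows downward; lengths in m; the calibration is good to about 2 mm. A picture is of the moment at which its call begins. calibration takes no time and is no camera call.
- hand_in(): hands the job in; it is judged then, once.
The state is a dict: "time": time; "qpos": joint angles; "qvel": joint speeds; "joint_efforts": joint torques, N m; "tool_pos": TCP position; "tool_rot": TCP orientation; "contact_force": force on the tool from outside, world axes, zero at the start; "torque": the same for the moment, N m; "opening": finger opening in m; "grip_force": force on a finger pad.
Only numpy, scipy, OpenCV 4.12 (cv2) and the standard library are available. Lean on these libraries where they do the work, as an engineer would, in place of code of your own. Each camera call takes 0.05 s, during which the arm holds its last target. There are 200 camera calls.

TASK

A square cleaning bottle and a square lidded glass jar have toppled over on the cupboard shelf. Pick each one up and stand it upright on its base, cap or lid on top, inside the long shallow tray under the rail, beside the tin that already stands there; set each down gently without dropping it, and let both stand free in the tray. Leave the tin and everything else on the shelf where it is.

Things in the scene. Friction and masses are not known exactly. Their poses are not given: they have to be found in the camera images.
- bottle: Toppled closed white cleaning bottle, 160 mm long, about 0.45 kg. Origin: on its axis, 80 mm from base and cap end; its +x points to the cap. Square body 50 x 50 mm from x = -80 (flat base) to +40, then round shoulder and neck, grey cap 34 mm across from +62 to +80. Starts on a flat side (origin 25 mm above the shelf), cap roughly to the robot's left (+y).
- jar: Toppled closed square glass jar with round steel lid, 120 mm long, about 0.45 kg. Origin: on its axis, 60 mm from base and lid end; its +x points to the lid. Square body 56 x 56 mm from x = -60 (flat base) to +40, lid 53 mm across from +40 to +60. Starts on a flat side (origin 28 mm above the shelf), lid roughly to the robot's left (+y).
- tray: Long shallow grey plastic tray fixed on the shelf, 120 mm deep (its x) by 380 mm wide (its y), rim 14 mm high and 5 mm thick. Origin: centre of its underside, on the shelf (z = 0). Its inner floor lies 5 mm above the origin and measures 110 x 370 mm. Its x axis points away from the robot when not turned.
- rail_mid (a point): Middle of a fixed steel rail, 12 mm thick and 560 mm long, that runs along the tray's y axis about 5 mm behind the tray's middle line, its centre 270 mm above the shelf, on a post at either end, outside the tray.
- tin: Closed upright tin, 70 mm diameter, 100 mm high, standing loose in the tray, anywhere along it. Origin: centre of its underside. Leave alone.
- brush: Orange hand brush with black bristles, lying between the two toppled things, 170 mm long along its x (from -90 to +80 mm), 45 mm wide, 38 mm high. Origin on the shelf. Leave alone.
- squeegee: Squeegee lying at the right, along its x from -90 to +121 mm, blade 180 mm wide along its y at the +x end, 27 mm high. Origin on the shelf. Leave alone.
- dustpan: Grey plastic dustpan at the left: pan from x = -32 to +130 mm, 200 mm wide along y, 45 mm high; handle from x = -30 to -140 mm. Origin on the shelf. Leave alone.
- canister: Upright closed metal bottle, 66 mm diameter, 190 mm high, right of the tray. Origin: centre of its underside. Leave alone.
- carton: Upright cardboard carton, 70 x 70 x 120 mm high, left of the tray. Origin: centre of its underside. Leave alone.
Mind the look-alikes: they are no part of the job. Leave any blue or pink look-alike of the jar alone.

How it is judged:
At the end, for the whole second after the job is handed in: Bottle and jar stand at rest on the tray's inner floor, cap and lid up, within 0.1 rad of upright and 6 mm in height, bases inside the rim (origins within 32 and 29 mm of the middle line, 162 and 159 mm of the centre along the tray); the tin stands within 30 mm of its start (angle between each of bottle, jar's own x axis and vertical below 0.1 rad and linear speed of each of bottle, jar below 0.03 m/s and angular speed of each of bottle, jar below 0.2 rad/s and x of bottle in the frame of tray between -0.032 and 0.032 m and y of bottle in the frame of tray between -0.162 and 0.162 m and z of bottle in the frame of tray between 0.079 and 0.091 m and x of jar in the frame of tray between -0.029 and 0.029 m and y of jar in the frame of tray between -0.159 and 0.159 m and z of jar in the frame of tray between 0.059 and 0.071 m and angle between tin's own z axis and vertical below 0.1 rad and distance of tin from where it was at the start of the episode below 0.03 m); the robot touches nothing.
It fails at once if the tin on the tray is shifted by more than 30 mm or tipped (distance of tin from where it was at the start of the episode above 0.03 m or angle between tin's own z axis and vertical above 0.35 rad).
It fails at once if the hand brush is shifted by more than 30 mm or tipped (distance of brush from where it was at the start of the episode above 0.03 m or angle between brush's own z axis and vertical above 0.35 rad).
It fails at once if the squeegee or the dustpan is shifted by more than 30 mm or tipped (distance of any of squeegee, dustpan from where it was at the start of the episode above 0.03 m or angle between any of squeegee, dustpan's own z axis and vertical above 0.35 rad).
It fails at once if the metal bottle or the carton is shifted by more than 30 mm or tipped (distance of any of canister, carton from where it was at the start of the episode above 0.03 m or angle between any of canister, carton's own z axis and vertical above 0.35 rad).
It fails at once if the bottle or the jar is dropped or falls over (moves at over 0.45 m/s while the fingers do not touch it) ((linear speed of bottle above 0.45 m/s and contact force between the fingers and bottle below 0.1 N) or (linear speed of jar above 0.45 m/s and contact force between the fingers and jar below 0.1 N)).
It also fails if it takes over 61 s, if anything falls off the work surface, if the arm or the gripper's body presses on something with over 40 N, if the wrist force passes 120 N, or if a joint passes its speed limit or range.

## Working session

There is one attempt and no reset: what is moved stays moved. The work goes in short steps, Python scripts to look and compute and a tool call to move; the robot and the scene stay as the last step left them, time stands still between calls to the robot, and variables do not carry over. Pictures are saved under pics/ and viewed, at most 10 in all, crops included, and the job is handed in when it is done.

Besides the shell and the picture viewer there is one more tool, called after "Emit:" as name([rows], argument=value, ...), one row to a line, values as JSON. send_rows: Moves the arm, as the interface text tells. Its arguments: {"type":"object","properties":{"targets":{"type":"array","items":{"type":"array","items":{"type":"number"}}},"grip_force":{"type":"number"}},"required":["targets"]}

```bash
ls; mkdir -p pics; cat > h.py <<'E'
import numpy as np, cv2
from cell import observe, read_camera, calibration, hand_in
def cast(name,uv,z=None):
    c=calibration(name);K=np.array(c['intrinsics']);T=np.array(c['world_to_cam']);k=c['k1']
    uv=np.atleast_2d(uv).astype(float)
    d=(uv-K[[0,1],[2,2]])/K[[0,1],[0,1]]; s=d.copy()
    for _ in range(20): s=d/(1+k*(s**2).sum(1,keepdims=True))
    r=np.c_[s[:,0],-s[:,1],-np.ones(len(s))]@T[:3,:3]
    o=-T[:3,:3].T@T[:3,3]
    return o,r   # depth along axis = scale of r
def onplane(name,uv,z):
    o,r=cast(name,uv); return o+r*((z-o[2])/r[:,2])[:,None]
def cloud(name,dep):
    h,w=dep.shape; v,u=np.mgrid[:h,:w]
    o,r=cast(name,np.c_[u.ravel(),v.ravel()])
    return (o+r*dep.reshape(-1,1)).reshape(h,w,3)
E
python3 - <<'E'
from h import *
for n in('scene','top'):
    p,d=read_camera(n); cv2.imwrite(f'pics/{n}0.png',p[...,::-1]); np.savez(f'{n}0.npz',p=p,d=d)
    print(n,cast(n,[[320,200]])[0].round(3),calibration(n)['k1'],(d>0).mean())
s=observe();print(s)
E
```

```text
pics
scene [1.066 0.244 1.2  ] -0.08665473046247443 0.99615234375
top [0.29  0.037 1.674] -0.11222531298328682 0.99630078125
{'time': 0.1, 'qpos': array([ 1.09800222e+00,  3.42617504e-01,  1.52490655e+00,  1.91867013e-05,
        1.27539144e+00, -1.45966190e-01]), 'qvel': array([-0.00046966, -0.00231252, -0.00061195, -0.00082688,  0.0006397 ,
        0.00041143]), 'joint_efforts': array([ 2.42058122e-03, -4.32007957e+01, -2.44695747e+01,  7.19857193e-02,
        5.24943019e-02, -3.38299492e-05]), 'tool_pos': array([0.16834029, 0.49690644, 0.22613812]), 'tool_rot': array([-3.14028655e+00, -2.10557349e-04,  2.81475900e+00]), 'contact_force': array([ 0.12068834,  0.24175243, -0.54127291]), 'torque': array([-0.00031427,  0.01987454, -0.06132428]), 'grip_force': 0.0, 'opening': 0.09186205146298014}
```

View pics/scene0.png

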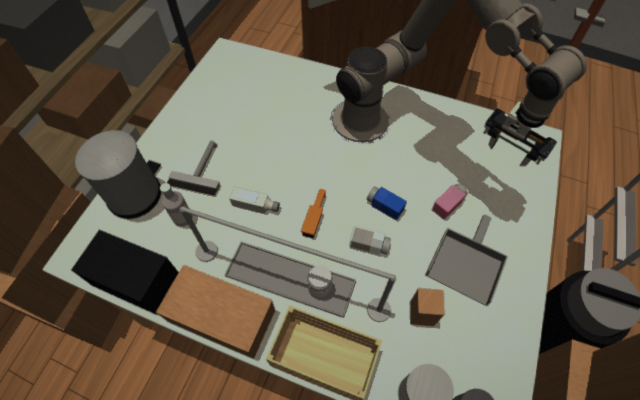

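View pics/top0.png

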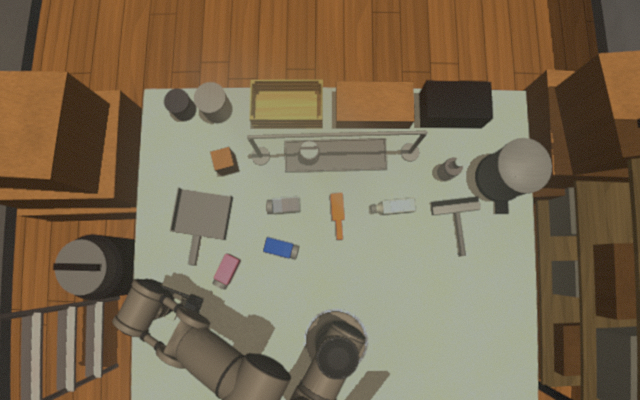

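The scene view shows the bottle at (252,200), the jar at (370,240), the brush at (314,212), the tray centred near (290,278), and the tin at (320,275). In the top view they are the bottle at (395,207) with its cap left, the jar at (285,206) with its lid left, the brush at (338,213), the tray from (285,140) to (386,171), and the tin at (309,150).

```bash
python3 - <<'E'
from h import *
C={n:(lambda z:(z['p'],cloud(n,z['d'])))(np.load(f'{n}0.npz')) for n in('scene','top')}
roi={'top':dict(bottle=(368,196,418,220),jar=(264,194,303,218),brush=(328,190,348,242)),
 'scene':dict(bottle=(226,183,283,216),jar=(348,225,395,256),brush=(298,186,330,240))}
for n in roi:
  p,X=C[n]
  for k,(a,b,c,d) in roi[n].items():
    x=X[b:d,a:c].reshape(-1,3); m=x[:,2]>0.015; q=x[m]
    top=np.percentile(q[:,2],90); t=q[q[:,2]>top-0.006]
    r=cv2.minAreaRect(q[:,:2].astype(np.float32)*1000)
    rt=cv2.minAreaRect(t[:,:2].astype(np.float32)*1000)
    print(n,k,'ztop',top.round(3),'all',np.round(r[0],0),np.round(r[1],0),round(r[2],1),'| top face',np.round(rt[0],0),np.round(rt[1],0),round(rt[2],1),'floor',np.median(x[~m][:,2]).round(4))
p,X=C['top']
x=X[130:178,235:440].reshape(-1,3)
def rep(s,l,h):
    q=x[(x[:,2]>l)&(x[:,2]<h)]; r=cv2.minAreaRect(q[:,:2].astype(np.float32)*1000)
    print(s,len(q),np.round(r[0],0),np.round(r[1],0),round(r[2],1),'z',np.median(q[:,2]).round(3))
rep('rail',.255,.29);rep('tin',.085,.115);rep('tray+',.003,.03)
for n,(a,b,c,d) in dict(top=(280,134,392,178),scene=(222,238,360,318)).items():
    p,X=C[n]; x=X[b:d,a:c].reshape(-1,3); g=p[b:d,a:c].reshape(-1,3).astype(int); print(n,g[::900].tolist())
    m=(x[:,2]>.002)&(x[:,2]<.02)&(g.max(1)<115); q=x[m]
    r=cv2.minAreaRect(q[:,:2].astype(np.float32)*1000); print('tray',n,m.sum(),np.round(r[0]),np.round(r[1]),r[2],np.percentile(q[:,2],[10,50,90]).round(4))
E
python3 - <<'E'
import cv2
a=cv2.imread('pics/top0.png')[120:260,200:460]
cv2.imwrite('pics/topc.png',cv2.resize(a,None,fx=3,fy=3,interpolation=cv2.INTER_CUBIC))
E
```

```text
top bottle ztop 0.055 all [ 429. -107.] [103. 387.] 29.0 | top face [ 418. -111.] [ 81. 384.] 29.0 floor 0.001
top jar ztop 0.061 all [484. 187.] [ 56. 120.] 4.5 | top face [484. 186.] [ 55. 117.] 4.3 floor 0.0008
top brush ztop 0.043 all [410.  -2.] [ 55. 246.] 84.6 | top face [409.  -1.] [ 55. 245.] 84.6 floor 0.001
scene bottle ztop 0.052 all [728.  22.] [796. 149.] 43.9 | top face [739.  11.] [796. 113.] 43.5 floor -0.0004
scene jar ztop 0.058 all [764. 216.] [608. 120.] 5.7 | top face [763. 221.] [608. 119.] 6.6 floor -0.0006
scene brush ztop 0.04 all [727.  85.] [746.  73.] 19.6 | top face [728.  84.] [746.  67.] 20.1 floor -0.0005
rail 713 [683.   0.] [ 17. 576.] 2.0 z 0.275
tin 323 [684.   3.] [ 67. 562.] 6.9 z 0.104
tray+ 4073 [685.  -9.] [184. 773.] 0.3 z 0.007
top [[142, 139, 118], [135, 134, 116], [131, 124, 109], [131, 126, 111], [133, 129, 114], [165, 169, 149]]
tray top 352 [676. -10.] [118. 401.] 1.3245759010314941 [0.0031 0.0071 0.0151]
scene [[169, 178, 160], [134, 132, 122], [168, 177, 162], [169, 178, 157], [114, 110, 102], [117, 113, 105], [116, 112, 104], [155, 154, 143], [151, 122, 93], [67, 61, 55], [157, 113, 75], [103, 99, 92], [148, 107, 71]]
tray scene 1410 [690.  -1.] [231. 426.] 18.702579498291016 [0.003  0.0065 0.0145]
```

View pics/topc.png

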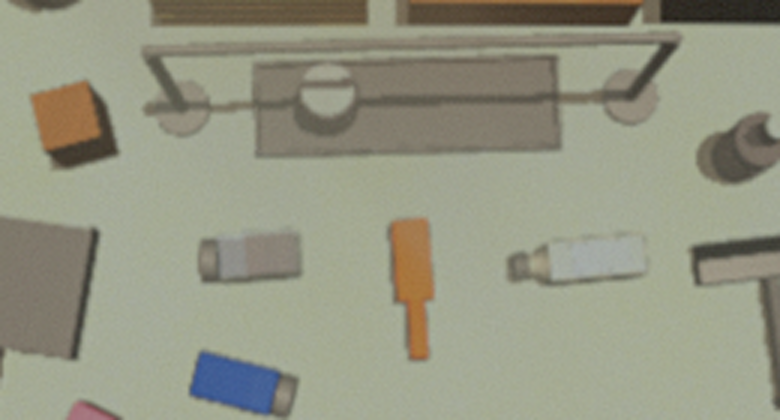

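The 3x crop shows the bottle at crop (580,258) with its cap at (517,266), the jar at (250,257) with its lid at (207,260), and the tin at (327,92). The tray spans (253,57) to (560,155), and the rail line crosses its upper half. I'll clean up the measurement with connected components.

```bash
python3 - <<'E'
from h import *
seed={'top':dict(bottle=(402,206),jar=(290,206),brush=(337,203),tin=(309,153)),'scene':dict(bottle=(247,199),jar=(368,239),brush=(314,215),tin=(319,272))}
for n in seed:
  z=np.load(f'{n}0.npz');X=cloud(n,cv2.medianBlur(z['d'],3));p=z['p'].astype(int)
  for k,(u,v) in seed[n].items():
    h=np.median(X[v-1:v+2,u-1:u+2,2])
    for lo in ((.006,h-.006) if k!='tin' else (h-.006,)):
      m=((X[...,2]>lo)&(X[...,2]<h+.006)).astype(np.uint8); nl,L=cv2.connectedComponents(m,connectivity=4)
      q=X[L==L[v,u]]; r=cv2.minAreaRect(q[:,:2].astype(np.float32)*1000)
      print(n,k,'h',h.round(4),'lo',round(lo,3),len(q),np.round(r[0]),np.round(r[1]),round(r[2],1))
# tray: corner pixels from top crop, rim top plane z .014 (crop/3+offset); and depth floor
uv=np.array([[253,62],[556,56],[560,148],[257,156]])/3+[200,120]
P=onplane('top',uv-0.33,.014)*1000;print('tray corners top',P[:,:2].round(),P.mean(0).round())
z=np.load('top0.npz');X=cloud('top',z['d']);print('tray floor z top',np.median(X[160:167,330:380,2]),'shelf',np.median(X[178:188,330:380,2]))
z=np.load('scene0.npz');Y=cloud('scene',z['d']);print('tray floor z scene',np.median(Y[262:272,250:285,2]))
for n,A,b in(('top',X,(130,170,245,430)),('scene',Y,(195,290,175,400))):
  a=A[b[0]:b[1],b[2]:b[3]].reshape(-1,3);q=a[(a[:,2]>.25)&(a[:,2]<.29)&(abs(a[:,1])<.24)&(a[:,0]>.6)&(a[:,0]<.76)]
  f=np.polyfit(q[:,1],q[:,0],1);print('rail',n,len(q),f.round(4),'z',np.median(q[:,2]).round(4),'res',np.std(q[:,0]-np.polyval(f,q[:,1])).round(4))
E
```

```text
top bottle h 0.05 lo 0.006 580 [ 485. -212.] [ 57. 168.] 6.5
top bottle h 0.05 lo 0.044 424 [ 484. -223.] [ 47. 126.] 6.2
top jar h 0.0567 lo 0.006 548 [483. 190.] [ 61. 125.] 5.4
top jar h 0.0567 lo 0.051 452 [484. 186.] [ 55. 118.] 4.2
top brush h 0.0377 lo 0.006 468 [446. -13.] [169.  50.] 4.9
top brush h 0.0377 lo 0.032 442 [449. -10.] [164.  45.] 3.9
top tin h 0.1048 lo 0.099 253 [674.  94.] [60. 60.] 44.6
scene bottle h 0.0493 lo 0.006 832 [ 475. -209.] [ 74. 161.] 6.4
scene bottle h 0.0493 lo 0.043 501 [ 487. -225.] [ 52. 127.] 4.9
scene jar h 0.0551 lo 0.006 858 [490. 189.] [ 57. 121.] 5.2
scene jar h 0.0551 lo 0.049 594 [490. 189.] [ 56. 120.] 5.2
scene brush h 0.0362 lo 0.006 563 [451. -13.] [172.  51.] 4.8
scene brush h 0.0362 lo 0.03 517 [451. -10.] [171.  45.] 4.6
scene tin h 0.1041 lo 0.098 400 [680.  94.] [62. 61.] 21.1
tray corners top [[ 732.  191.]
 [ 741. -187.]
 [ 624. -190.]
 [ 613.  184.]] [677.  -1.  14.]
tray floor z top 0.005514717793442814 shelf 0.0006738544668026814
tray floor z scene 0.004064538687411856
rail top 578 [-0.0322  0.6825] z 0.2751 res 0.0035
rail scene 929 [-0.0296  0.6887] z 0.274 res 0.0033
```

Everything fits the stated sizes and heights: bottle 50 mm, jar 56 mm, tin top 104 mm, tray floor 5 mm. The jar is near (0.487, 0.188) with its axis at 94.8°. The bottle is near (0.484, -0.204) with its axis at 96°. The tray is centred near (0.680, 0) with yaw 0.03, and the tin is at (0.677, 0.094).

The plan is to grip the lid end off-axis with a light grip, so the object pivots upright on the shelf. I then carry it in front of the rail. The jar goes first.

Emit:
send_rows([
  [1,0.032,-0.028,0,-0.116],
  [1,0.032,-0.028,0,-0.116],
  [1,0.032,-0.028,0,-0.116],
  [1,0.032,-0.028,0,-0.116],
  [1,0.032,-0.028,0,-0.116],
], grip_force=10)

```text
time: 0.6
tool_pos: [0.3294, 0.3559, 0.2265]
tool_rot: [-3.141, 0.0, 2.23]
contact_force: [0.1, 1.3, 0.1]
opening: 0.0916
grip_force: 0.0
```

Emit:
send_rows([
  [1,0.032,-0.028,0,-0.116],
  [1,0.032,-0.028,0,-0.116],
  [1,0.032,-0.028,0,-0.116],
  [1,0.031,-0.028,0,-0.116],
  [1,0.03,-0.028,0,-0.116],
])

```text
time: 1.1
tool_pos: [0.4865, 0.2158, 0.2264]
tool_rot: [-3.141, 0.0, 1.65]
contact_force: [0.2, 0.3, -0.3]
opening: 0.0918
grip_force: 0.0
```

```bash
python3 - <<'E'
from h import *
z=np.load('scene0.npz');X=cloud('scene',z['d']).reshape(-1,3)
q=X-[.1683,.4969,.2261];c,s=np.cos(2.815),np.sin(2.815)
a=q[:,0]*c+q[:,1]*s; b=-q[:,0]*s+q[:,1]*c
for lo in np.arange(0,.4,.03):
    m=(q[:,2]>=lo)&(q[:,2]<lo+.03)&(abs(a)<.15)&(abs(b)<.15)
    if m.sum()>5: print(lo.round(2),m.sum(),'toolx',np.percentile(a[m],[1,50,99]).round(3),'y',np.percentile(b[m],[1,99]).round(3))
E
```

```text
0.0 79 toolx [-0.016 -0.012  0.005] y [-0.061  0.064]
0.03 60 toolx [-0.016 -0.013  0.004] y [-0.063  0.064]
0.06 372 toolx [-0.042 -0.033  0.023] y [-0.084  0.087]
0.09 994 toolx [-0.04  -0.019  0.032] y [-0.093  0.094]
0.12 160 toolx [-0.028 -0.024 -0.015] y [-0.017  0.049]
0.15 370 toolx [-0.041 -0.03   0.028] y [-0.034  0.05 ]
0.18 194 toolx [-0.042 -0.033 -0.01 ] y [-0.038  0.037]
0.21 321 toolx [-0.042 -0.034 -0.004] y [-0.037  0.037]
0.24 173 toolx [-0.042 -0.033 -0.009] y [-0.037  0.034]
0.27 179 toolx [-0.071 -0.063  0.001] y [-0.039  0.044]
0.3 605 toolx [-0.075 -0.066  0.061] y [-0.052  0.145]
0.33 2220 toolx [-0.07  -0.026  0.062] y [-0.044  0.145]
0.36 622 toolx [-0.061 -0.031  0.067] y [-0.017  0.149]
0.39 534 toolx [-0.045  0.01   0.075] y [0.103 0.15 ]
```

Emit:
send_rows([
  [1,-0.002,0.001,-0.05,0.005],
  [1,0,0,-0.05,0],
  [1,0,0,-0.05,0],
  [1,0,0,-0.035,0],
  [1,0,0,-0.016,0],
])

```text
time: 1.6
tool_pos: [0.481, 0.2174, 0.0219]
tool_rot: [-3.135, 0.001, 1.66]
contact_force: [-0.1, -0.3, -0.5]
opening: 0.0921
grip_force: 0.0
```

Emit:
send_rows([
  [0,0,0,0,0],
  [0,0,0,0,0],
  [0,0,0,0,0],
  [0,0,0,0,0],
  [0,0,0,0,0],
], grip_force=10)

```text
time: 2.1
tool_pos: [0.4842, 0.2185, 0.0269]
tool_rot: [3.139, -0.0, 1.66]
contact_force: [2.2, 1.1, 0.7]
opening: 0.0562
grip_force: 1.0
```

Emit:
send_rows([
  [0,0,0,0,0],
  [0,0.0006,-0.007,0.011,0],
  [0,0.0006,-0.007,0.011,0],
  [0,0.0008,-0.0097,0.009,0],
  [0,0.0008,-0.0097,0.009,0],
])

```text
time: 2.6
tool_pos: [0.4864, 0.1838, 0.0667]
tool_rot: [3.141, 0.0, 1.66]
contact_force: [0.8, -0.8, -3.5]
opening: 0.0559
grip_force: 10.0
```

```bash
cat >> h.py <<'E'
def snap(tag,box=None,n='scene',f=3):
    p,d=read_camera(n); X=cloud(n,d)
    a,b,c,e=box or (0,0,640,400)
    cv2.imwrite(f'pics/{tag}.png',cv2.resize(p[b:e,a:c,::-1],None,fx=f,fy=f)); return p,X
E
python3 - <<'E'
from h import *
p,X=snap('jar1',(290,160,490,300));s=observe();print(s['grip_force'],s['opening'],s['contact_force'],s['tool_pos'])
E
```

```text
9.999966770410538 0.056173033409935916 [ 1.73910632 -2.29337534 -2.18793768] [0.48729248 0.18271589 0.06798724]
```

View pics/jar1.png

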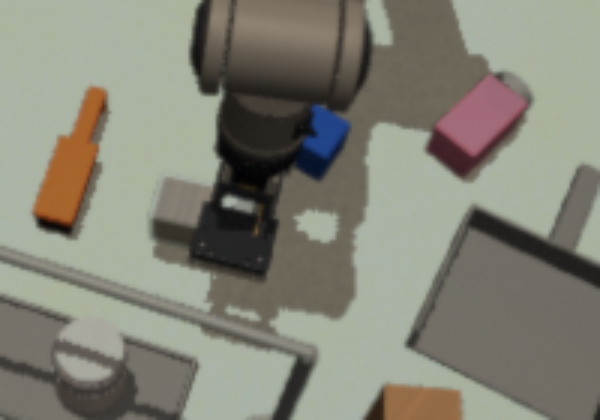

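The crop shows the jar (175,215) still held by its lid end and starting to tilt, while the brush at (70,160) is untouched. I'll continue the arc.

Emit:
send_rows([
  [0,0.001,-0.0116,0.006,0],
  [0,0.001,-0.0116,0.006,0],
  [0,0.001,-0.0127,0.003,0],
  [0,0.001,-0.0127,0.0026,0],
  [0,0,0,0,0],
])

```text
time: 3.15
tool_pos: [0.4906, 0.1345, 0.0836]
tool_rot: [3.141, 0.0, 1.658]
contact_force: [-0.1, 0.3, -3.1]
opening: 0.0562
grip_force: 10.0
```

Emit:
send_rows([
  [0,0.001,-0.013,-0.0005,0],
  [0,0.001,-0.013,-0.0005,0],
  [0,0.001,-0.0122,-0.003,0],
  [0,0.001,-0.0122,-0.004,0],
  [0,0,0,0,0],
])

```text
time: 3.65
tool_pos: [0.4945, 0.0841, 0.0749]
tool_rot: [-3.141, 0.0, 1.658]
contact_force: [0.7, -0.3, -2.6]
opening: 0.056
grip_force: 10.0
```

```bash
python3 - <<'E'
from h import *
p,X=snap('jar2',(290,160,490,300));s=observe();print(s['grip_force'],s['opening'],s['contact_force'],s['tool_pos'])
b=X.reshape(-1,3);m=(b[:,0]>.42)&(b[:,0]<.56)&(b[:,1]>.0)&(b[:,1]<.16)&(b[:,2]>.01)&(b[:,2]<.14)
q=b[m]
for lo in np.arange(.01,.14,.015):
    w=q[(q[:,2]>=lo)&(q[:,2]<lo+.015)]
    if len(w)>4: print(lo.round(3),len(w),np.percentile(w[:,0],[2,98]).round(3),np.percentile(w[:,1],[2,98]).round(3))
E
```

```text
9.999766945838928 0.055652124564929066 [ 0.11948669 -0.272251   -2.93913356] [0.49427241 0.08491514 0.07503603]
0.01 6 [0.531 0.534] [0.001 0.013]
0.025 30 [0.436 0.535] [0.    0.018]
0.04 16 [0.528 0.535] [0.003 0.028]
0.055 32 [0.488 0.531] [0.003 0.118]
0.07 34 [0.478 0.531] [0.003 0.117]
0.085 228 [0.476 0.531] [0.001 0.112]
0.1 50 [0.482 0.525] [0.02  0.111]
```

View pics/jar2.png

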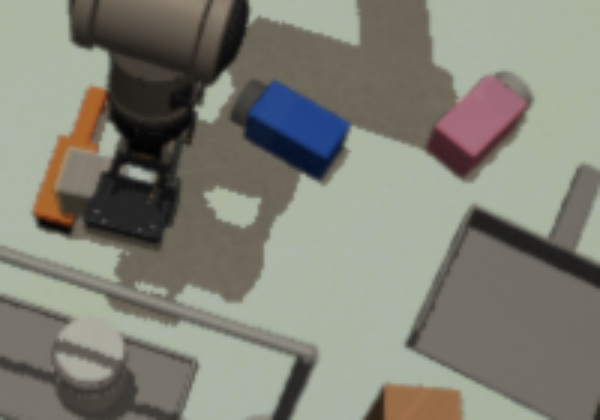

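The crop shows the jar at (85,180) still lying flat in the grip, above the brush handle but not touching it. A 10 N grip this close to its middle does not pivot. I'll set it back down and take it by the lid, where the lever is longer, with a lighter grip.

Emit:
send_rows([
  [0,-0.004,0.045,0,0],
  [0,-0.004,0.045,0,0],
  [0,-0.003,0.043,0,0],
  [0,0,0,-0.015,0],
  [0,0,0,-0.015,0],
])

```text
time: 4.2
tool_pos: [0.483, 0.2209, 0.0451]
tool_rot: [3.141, -0.0, 1.663]
contact_force: [-0.5, 0.2, -1.7]
opening: 0.056
grip_force: 10.0
```

Emit:
send_rows([
  [0,0,0,-0.008,0],
  [0,0,0,-0.004,0],
  [0,0,0,-0.003,0],
  [0,0,0,0,0],
])

```text
time: 4.6
tool_pos: [0.4835, 0.2186, 0.0305]
tool_rot: [3.141, 0.0, 1.659]
contact_force: [-0.2, -0.2, -2.8]
opening: 0.0559
grip_force: 10.0
```

Emit:
send_rows([
  [0,0,0,-0.003,0],
  [0,0,0,0,0],
  [0.75,0,0,0,0],
  [0.75,0,0,0,0],
  [0.75,0,0,0,0],
])

```text
time: 5.1
tool_pos: [0.4834, 0.2187, 0.0275]
tool_rot: [3.141, 0.0, 1.66]
contact_force: [-0.1, 0.3, -0.3]
opening: 0.0683
grip_force: 0.0
```

```bash
python3 - <<'E'
from h import *
s=observe();print(s['contact_force'],s['tool_pos'],s['opening'])
p,d=read_camera('top');X=cloud('top',cv2.medianBlur(d,3))
q=X[190:222,255:310].reshape(-1,3)
for nm in('top','scene'):
    p,d=read_camera(nm);X=cloud(nm,cv2.medianBlur(d,3)).reshape(-1,3)
    m=(abs(X[:,0]-.485)<.07)&(X[:,1]>.08)&(X[:,1]<.29)&(X[:,2]>.012)&(X[:,2]<.065);q=X[m]
    for lo in np.arange(.1,.27,.01):
        w=q[(q[:,1]>=lo)&(q[:,1]<lo+.01)]
        if len(w)>4: print(nm,lo.round(2),len(w),'zmax',np.percentile(w[:,2],90).round(3),np.percentile(w[:,0],[5,95]).round(3))
E
```

```text
[-0.05015212  0.34212205 -0.28150472] [0.48336318 0.21872531 0.02745806] 0.06831550220534624
top 0.12 12 zmax 0.057 [0.464 0.486]
top 0.13 41 zmax 0.058 [0.459 0.509]
top 0.14 51 zmax 0.058 [0.459 0.511]
top 0.15 51 zmax 0.058 [0.458 0.511]
top 0.16 39 zmax 0.06 [0.458 0.513]
scene 0.13 58 zmax 0.056 [0.47  0.519]
scene 0.14 70 zmax 0.056 [0.47 0.52]
scene 0.15 72 zmax 0.056 [0.469 0.519]
scene 0.16 71 zmax 0.056 [0.468 0.519]
scene 0.17 72 zmax 0.056 [0.466 0.518]
scene 0.18 31 zmax 0.058 [0.468 0.519]
scene 0.2 16 zmax 0.059 [0.476 0.49 ]
scene 0.21 19 zmax 0.059 [0.475 0.491]
scene 0.22 18 zmax 0.058 [0.474 0.491]
scene 0.23 8 zmax 0.055 [0.472 0.486]
```

Emit:
send_rows([
  [0.8,-0.001,0.011,0,0],
  [0.8,-0.001,0.0105,0,0],
  [0.8,0,0,-0.017,0],
  [0,0,0,0,0],
  [0,0,0,0,0],
], grip_force=7)

```text
time: 5.75
tool_pos: [0.481, 0.2408, 0.0103]
tool_rot: [-3.141, 0.0, 1.66]
contact_force: [0.3, 0.1, 0.2]
opening: 0.0616
grip_force: 0.0
```

Emit:
send_rows([
  [0,0,0,0,0],
  [0,0,-0.004,0.012,0],
  [0,0,-0.004,0.012,0],
  [0,0,-0.006,0.012,0],
  [0,0,-0.008,0.012,0],
])

```text
time: 6.25
tool_pos: [0.4816, 0.2178, 0.06]
tool_rot: [3.14, -0.0, 1.66]
contact_force: [0.3, -0.2, -3.7]
opening: 0.0527
grip_force: 9.8
```

```bash
cat >> h.py <<'E'
def prof(x0,x1,y0,y1,st=.01,ax=1,z0=.012,z1=.18):
  for nm in('top','scene'):
    p,d=read_camera(nm);X=cloud(nm,cv2.medianBlur(d,3)).reshape(-1,3)
    q=X[(X[:,0]>x0)&(X[:,0]<x1)&(X[:,1]>y0)&(X[:,1]<y1)&(X[:,2]>z0)&(X[:,2]<z1)]
    r=(y0,y1) if ax==1 else ((z0,z1) if ax==2 else (x0,x1))
    for lo in np.arange(*r,st):
        w=q[(q[:,ax]>=lo)&(q[:,ax]<lo+st)]
        if len(w)>4: print(nm,lo.round(3),len(w),*[np.percentile(w[:,i],[5,95]).round(3) for i in range(3) if i!=ax])
E
python3 - <<'E'
from h import *
s=observe();print(s['contact_force'],s['tool_pos'],s['opening'],s['grip_force'])
prof(.44,.53,.05,.22,.01)
E
```

```text
[ 0.28344091 -0.16770251 -3.71589891] [0.48157169 0.21781447 0.05996401] 0.05273443221408835 9.773203656077385
top 0.1 35 [0.462 0.509] [0.049 0.056]
top 0.11 48 [0.46  0.511] [0.051 0.061]
top 0.12 50 [0.458 0.51 ] [0.057 0.066]
top 0.13 50 [0.458 0.507] [0.045 0.072]
top 0.14 49 [0.457 0.509] [0.05  0.077]
top 0.15 50 [0.456 0.508] [0.059 0.085]
top 0.16 33 [0.471 0.509] [0.08 0.09]
scene 0.1 36 [0.471 0.517] [0.046 0.054]
scene 0.11 58 [0.473 0.521] [0.037 0.059]
scene 0.12 68 [0.473 0.521] [0.029 0.065]
scene 0.13 74 [0.472 0.52 ] [0.02 0.07]
scene 0.14 80 [0.467 0.519] [0.024 0.075]
scene 0.15 79 [0.467 0.519] [0.032 0.081]
scene 0.16 83 [0.465 0.517] [0.035 0.086]
scene 0.17 85 [0.462 0.517] [0.041 0.094]
scene 0.18 51 [0.462 0.527] [0.092 0.151]
scene 0.19 43 [0.49  0.528] [0.145 0.175]
scene 0.2 53 [0.481 0.526] [0.102 0.173]
scene 0.21 57 [0.471 0.528] [0.086 0.173]
```

The jar now pivots: its top slopes about 30° with the base edge on the shelf. I'll continue the arc.

Emit:
send_rows([
  [0,0.001,-0.012,0.0095,0],
  [0,0.001,-0.012,0.009,0],
  [0,0.001,-0.0135,0.006,0],
  [0,0.001,-0.0135,0.006,0],
  [0,0,0,0,0],
])

```text
time: 6.85
tool_pos: [0.486, 0.1654, 0.0897]
tool_rot: [3.14, 0.0, 1.658]
contact_force: [0.5, 0.5, -2.9]
opening: 0.0526
grip_force: 9.0
```

Emit:
send_rows([
  [0,0.001,-0.0147,0.002,0],
  [0,0.001,-0.0147,0.002,0],
  [0,0.001,-0.0147,-0.002,0],
  [0,0.001,-0.0147,-0.003,0],
  [0,0,0,0,0],
])

```text
time: 7.35
tool_pos: [0.4909, 0.107, 0.089]
tool_rot: [3.138, 0.001, 1.658]
contact_force: [0.4, -1.2, 5.8]
opening: 0.056
grip_force: 7.0
```

```bash
python3 - <<'E'
from h import *
s=observe();print(s['contact_force'],s['tool_pos'],s['opening'],s['grip_force'])
prof(.42,.56,.04,.25,.015,2)
E
```

```text
[ 0.43465745 -1.15443381  5.83264986] [0.49086655 0.10704792 0.08899406] 0.05602219198714149 6.98807068169117
scene 0.012 38 [0.519 0.523] [0.059 0.107]
scene 0.027 11 [0.519 0.525] [0.063 0.11 ]
scene 0.117 45 [0.481 0.492] [0.084 0.112]
scene 0.147 5 [0.451 0.542] [0.137 0.147]
scene 0.162 95 [0.46  0.542] [0.075 0.145]
scene 0.177 114 [0.521 0.546] [0.078 0.142]
```

```bash
python3 - <<'E'
from h import *
snap('jar3',(290,160,400,270),f=4)
p,X=snap('jar3t',(250,160,350,240),'top',f=4)
a=cv2.imread('pics/jar3.png');b=cv2.imread('pics/jar3t.png');c=np.zeros((440,840,3),np.uint8);c[:440,:440]=a;c[:320,440:840]=b;cv2.imwrite('pics/jar3c.png',cv2.resize(c,(800,419)))
E
```

```text
(no output)
```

View pics/jar3c.png

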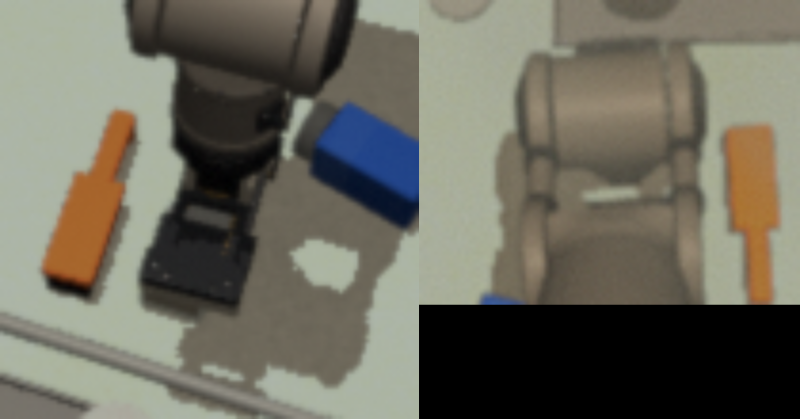

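The gripper hides the jar, but the visible bottom front edge (y 0.06–0.11) agrees with an upright jar. I'll open slowly and check.

Emit:
send_rows([
  [0.65,0,0,0,0],
  [0.7,0,0,0,0],
  [0.85,0,0,0,0],
  [1,0,0,0.02,0],
  [1,0,0,0.03,0],
])

```text
time: 8.05
tool_pos: [0.4879, 0.1085, 0.1368]
tool_rot: [-3.137, -0.0, 1.66]
contact_force: [0.2, 0.7, -0.4]
opening: 0.0838
grip_force: 0.0
```

Emit:
send_rows([
  [1,0,0,0.04,0],
  [1,0,0.03,0.02,0],
  [1,-0.03,0.04,0,0],
  [1,-0.03,0.04,0,0],
  [1,0,0,0,0],
])

```text
time: 8.55
tool_pos: [0.4257, 0.2222, 0.1979]
tool_rot: [-3.14, -0.001, 1.665]
contact_force: [1.5, -1.0, 0.8]
opening: 0.0918
grip_force: 0.0
```

```bash
python3 - <<'E'
from h import *
s=observe();print(s['contact_force'],s['tool_pos'],s['opening'],s['grip_force'])
prof(.42,.56,.03,.14,.015,2,z1=.135)
E
```

```text
[ 1.45166552 -1.03911375  0.76810716] [0.42567688 0.22217462 0.19788213] 0.09184230416830785 0.0
top 0.012 10 [0.462 0.465] [0.053 0.093]
top 0.027 6 [0.461 0.464] [0.085 0.104]
top 0.042 8 [0.462 0.466] [0.052 0.075]
top 0.057 6 [0.461 0.483] [0.052 0.089]
top 0.072 8 [0.46  0.466] [0.053 0.103]
top 0.087 57 [0.461 0.517] [0.051 0.107]
top 0.102 33 [0.464 0.515] [0.058 0.103]
top 0.117 168 [0.469 0.508] [0.058 0.099]
scene 0.012 42 [0.487 0.524] [0.061 0.109]
scene 0.027 42 [0.491 0.524] [0.06  0.109]
scene 0.042 42 [0.492 0.525] [0.057 0.109]
scene 0.057 47 [0.5   0.524] [0.06  0.109]
scene 0.072 46 [0.489 0.524] [0.06  0.109]
scene 0.087 101 [0.478 0.523] [0.055 0.108]
scene 0.102 53 [0.47 0.52] [0.061 0.104]
scene 0.117 208 [0.474 0.517] [0.06  0.101]
```

The jar stands upright on the shelf, centred near (0.4915, 0.080) with its lid top at 0.12. Next I regrip it off-axis on the robot side, with the fingers closing along y.

Emit:
send_rows([
  [1,0,-0.01,0,-0.148],
  [1,0.005,-0.0144,0,-0.148],
  [1,0.005,-0.0144,0,-0.148],
  [1,0.005,-0.0144,0,-0.148],
  [1,0.005,-0.0144,0,-0.148],
], grip_force=20)

```text
time: 9.15
tool_pos: [0.4503, 0.1489, 0.1976]
tool_rot: [3.141, 0.0, 0.912]
contact_force: [0.2, 0.2, -0.4]
opening: 0.0917
grip_force: 0.0
```

Emit:
send_rows([
  [1,0.005,-0.0144,0,-0.148],
  [1,0.005,-0.0144,0,-0.148],
  [1,0.005,-0.0144,0,-0.148],
  [1,0.005,-0.0144,0,-0.148],
  [1,0.005,-0.0144,0,-0.148],
])

```text
time: 9.65
tool_pos: [0.4751, 0.0767, 0.1976]
tool_rot: [3.141, 0.0, 0.171]
contact_force: [0.0, 0.6, 0.2]
opening: 0.0918
grip_force: 0.0
```

Emit:
send_rows([
  [1,0.0018,-0.0044,0,-0.095],
  [1,0,0,0,0],
])

```text
time: 9.85
tool_pos: [0.4769, 0.0724, 0.1976]
tool_rot: [3.141, 0.0, 0.081]
contact_force: [-0.0, -0.0, 0.4]
opening: 0.0917
grip_force: 0.0
```

Emit:
send_rows([
  [1,-0.0045,0.0055,-0.04,0],
  [1,0,0,-0.04,0],
  [1,0,0,-0.03,0],
  [1,0,0,-0.0216,0],
  [1,0,0,0,0],
])

```text
time: 10.35
tool_pos: [0.4697, 0.0795, 0.0637]
tool_rot: [-3.141, 0.006, 0.087]
contact_force: [0.1, 0.6, -0.2]
opening: 0.0918
grip_force: 0.0
```

Emit:
send_rows([
  [0,0,0,0,0],
  [0,0,0,0,0],
  [0,0,0,0,0],
  [0,0,0,0,0],
  [0,0,0,0,0],
])

```text
time: 10.85
tool_pos: [0.4719, 0.0801, 0.0669]
tool_rot: [3.141, -0.001, 0.085]
contact_force: [0.1, -0.1, 0.6]
opening: 0.0563
grip_force: 0.0
```

Emit:
send_rows([
  [0,0,0,0,0],
  [0,0,0,0.012,0],
  [0,0,0,0.02,0],
  [0,0,0,0.025,0],
  [0,0,0,0,0],
])

```text
time: 11.35
tool_pos: [0.4731, 0.0801, 0.1255]
tool_rot: [3.141, -0.005, 0.085]
contact_force: [1.6, 0.0, -3.1]
opening: 0.0555
grip_force: 20.0
```

Emit:
send_rows([
  [0,0.02,-0.02,0,-0.011],
  [0,0.028,-0.021,0,-0.011],
  [0,0.028,-0.021,0,-0.011],
  [0,0.028,-0.021,0,-0.011],
  [0,0.025,-0.019,0,-0.011],
])

```text
time: 11.85
tool_pos: [0.6009, -0.023, 0.1212]
tool_rot: [-3.141, 0.003, 0.029]
contact_force: [0.0, 0.5, -4.1]
opening: 0.0556
grip_force: 20.0
```

```bash
python3 - <<'E'
from h import *
s=observe();print(s['contact_force'],s['tool_pos'],s['opening'],s['grip_force'])
t=s['tool_pos'];prof(t[0]-.03,t[0]+.08,t[1]-.06,t[1]+.06,.015,2,z0=.04,z1=.19)
E
```

```text
[ 0.02992539  0.46897953 -4.11852583] [ 0.60093706 -0.02295256  0.12122066] 0.05561845177489575 19.984110295772552
top 0.055 9 [0.591 0.592] [-0.047 -0.014]
top 0.07 5 [0.587 0.59 ] [-0.03  -0.003]
scene 0.055 35 [0.617 0.656] [-0.047  0.001]
scene 0.07 46 [0.624 0.656] [-0.049  0.001]
scene 0.085 48 [0.629 0.656] [-0.048  0.001]
scene 0.1 45 [0.635 0.656] [-0.05   0.001]
scene 0.115 50 [0.618 0.656] [-0.048  0.008]
scene 0.13 53 [0.617 0.656] [-0.068  0.005]
scene 0.145 80 [0.625 0.656] [-0.055  0.001]
scene 0.16 98 [0.613 0.653] [-0.052 -0.003]
scene 0.175 39 [0.613 0.64 ] [-0.051 -0.01 ]
```

Emit:
send_rows([
  [0,0.015,0,0,0],
  [0,0.01,0,0,0],
  [0,0.006,0,0,0],
  [0,0.003,0,0,0],
  [0,0,0,0,0],
])

```text
time: 12.45
tool_pos: [0.6342, -0.0217, 0.1225]
tool_rot: [-3.141, 0.001, 0.03]
contact_force: [0.1, 0.6, -3.2]
opening: 0.0562
grip_force: 20.0
```

Emit:
send_rows([
  [0,0,0,-0.02,0],
  [0,0,0,-0.015,0],
  [0,0,0,-0.007,0],
  [0,0,0,-0.003,0],
  [0,0,0,0,0],
])

```text
time: 12.95
tool_pos: [0.6355, -0.0216, 0.0799]
tool_rot: [-3.142, -0.003, 0.03]
contact_force: [0.3, 1.9, 1.8]
opening: 0.0555
grip_force: 20.0
```

```bash
python3 - <<'E'
from h import *
s=observe();print(s['contact_force'],s['torque'],s['tool_pos'])
prof(.58,.73,-.065,.04,.012,2,z0=.006,z1=.145)
snap('jar4',(255,225,375,315),f=5)
E
```

```text
[0.30594708 1.91021557 1.78243497] [ 0.29845692  0.15768059 -0.03766608] [ 0.63546759 -0.02163931  0.0799103 ]
scene 0.006 81 [0.622 0.709] [-0.042  0.038]
scene 0.018 27 [0.632 0.685] [-0.042  0.006]
scene 0.03 35 [0.642 0.685] [-0.041  0.006]
scene 0.042 33 [0.643 0.685] [-0.043  0.006]
scene 0.054 33 [0.649 0.686] [-0.04   0.006]
scene 0.066 33 [0.65  0.687] [-0.041  0.006]
scene 0.078 36 [0.648 0.687] [-0.046  0.008]
scene 0.09 36 [0.653 0.687] [-0.051  0.006]
scene 0.102 84 [0.661 0.687] [-0.048  0.005]
scene 0.114 24 [0.667 0.685] [-0.033  0.002]
scene 0.126 184 [0.647 0.683] [-0.045 -0.001]
```

View pics/jar4.png

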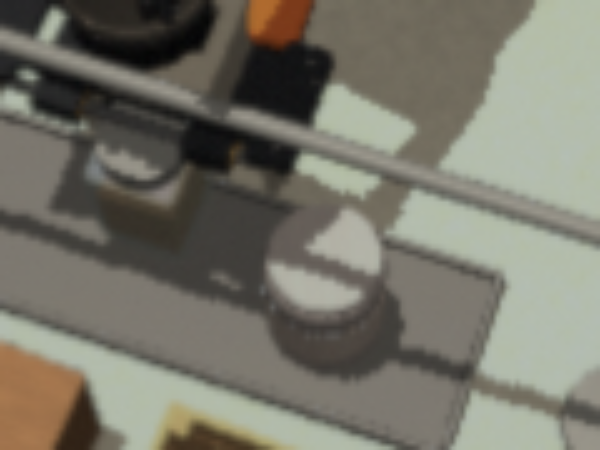

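Contact came about 8 mm early, which fits the jar's front edge sitting on the tray rim. I'll lift slightly, shift back a little, and lower again.

Emit:
send_rows([
  [0,0,0,0.008,0],
  [0,0.002,0,0.002,0],
  [0,0.002,0,0,0],
  [0,0.0015,0,0,0],
  [0,0,0,0,0],
])

```text
time: 13.6
tool_pos: [0.64, -0.022, 0.0877]
tool_rot: [3.142, 0.001, 0.03]
contact_force: [0.2, 0.6, -2.3]
opening: 0.0558
grip_force: 20.0
```

```bash
python3 - <<'E'
from h import *
s=observe();print(s['contact_force'],s['torque'],s['tool_pos'])
for n in('top','scene'):
    p,d=read_camera(n);X=cloud(n,d).reshape(-1,3)
    # front/back rim lines and wrist nearest rail
    for nm,y0,y1 in(('R',-.17,-.08),('M',-.06,.04)):
        w=X[(X[:,1]>y0)&(X[:,1]<y1)&(X[:,2]>.010)&(X[:,2]<.02)&(X[:,0]>.58)&(X[:,0]<.77)]
        h,e=np.histogram(w[:,0],np.arange(.58,.771,.005));print(n,nm,[(round(a,3),int(c)) for a,c in zip(e,h) if c>3])
E
```

```text
[ 0.17748776  0.56503858 -2.27389525] [-0.05973336  0.23365972 -0.03109332] [ 0.64004467 -0.02203206  0.08774103]
top R [(np.float64(0.62), 14), (np.float64(0.66), 4), (np.float64(0.735), 10), (np.float64(0.74), 7)]
top M []
scene R [(np.float64(0.625), 24), (np.float64(0.63), 22), (np.float64(0.74), 36), (np.float64(0.745), 5)]
scene M [(np.float64(0.62), 10), (np.float64(0.625), 10), (np.float64(0.735), 21), (np.float64(0.74), 18)]
```

Emit:
send_rows([
  [0,0,0,-0.006,0],
  [0,0,0,-0.004,0],
  [0,0,0,-0.002,0],
  [0,0,0,-0.002,0],
  [0,0,0,0,0],
])

```text
time: 14.2
tool_pos: [0.6399, -0.0219, 0.0739]
tool_rot: [-3.142, 0.001, 0.03]
contact_force: [0.4, -0.4, -4.1]
opening: 0.0552
grip_force: 20.0
```

Past the rim now, with the jar's weight still on the fingers. I'll lower onto the floor in millimetre steps.

Emit:
send_rows([
  [0,0,0,-0.001,0],
  [0,0,0,-0.001,0],
  [0,0,0,0,0],
])

```text
time: 14.5
tool_pos: [0.6403, -0.022, 0.0731]
tool_rot: [3.141, -0.001, 0.03]
contact_force: [-2.3, -0.2, 3.2]
opening: 0.0559
grip_force: 20.0
```

Emit:
send_rows([
  [0,0,0,-0.001,0],
  [0,0,0,0,0],
  [0,0,0,0,0],
])

```text
time: 14.8
tool_pos: [0.6402, -0.022, 0.073]
tool_rot: [3.141, -0.001, 0.03]
contact_force: [-5.8, -0.3, 9.6]
opening: 0.056
grip_force: 20.0
```

Emit:
send_rows([
  [0.65,0,0,0,0],
  [0.7,0,0,0,0],
  [0.8,0,0,0,0],
  [0.85,0,0,0,0],
  [0.85,-0.004,0,0,0],
])

```text
time: 15.3
tool_pos: [0.6364, -0.022, 0.0711]
tool_rot: [3.141, -0.0, 0.03]
contact_force: [0.2, -0.4, -1.3]
opening: 0.0775
grip_force: 0.0
```

Emit:
send_rows([
  [0.85,-0.015,0,0,0],
  [0.85,-0.03,0,0.005,0],
  [0.9,-0.03,0,0.03,0],
  [1,-0.02,-0.02,0.05,0],
  [1,0,-0.03,0.04,0],
])

```text
time: 15.8
tool_pos: [0.5411, -0.0681, 0.1911]
tool_rot: [-3.141, 0.002, 0.032]
contact_force: [0.7, 0.3, 0.1]
opening: 0.0908
grip_force: 0.0
```

```bash
python3 - <<'E'
from h import *
s=observe();print(s['contact_force'],s['tool_pos'],s['qpos'])
prof(.6,.73,-.065,.035,.015,2,z0=.007,z1=.15)
for n in('top','scene'):
  p,d=read_camera(n);X=cloud(n,cv2.medianBlur(d,3)).reshape(-1,3)
  w=X[(X[:,2]>.095)&(X[:,2]<.115)&(X[:,0]>.62)&(X[:,0]<.74)&(X[:,1]>.05)&(X[:,1]<.14)];print('tin',n,w.mean(0).round(3))
  w=X[(X[:,2]>.043)&(X[:,2]<.056)&(X[:,0]>.43)&(X[:,0]<.54)&(X[:,1]>-.31)&(X[:,1]<-.12)];r=cv2.minAreaRect(w[:,:2].astype(np.float32)*1000);print('bottle',n,len(w),r)
E
```

```text
[0.6622741  0.28061918 0.1300098 ] [ 0.54107959 -0.06807199  0.19106784] [-2.65885582e-01  4.10936690e-01  1.52153395e+00  3.23027840e-04
  1.21178252e+00  1.27253916e+00]
top 0.007 86 [0.624 0.727] [-0.04   0.034]
top 0.022 5 [0.663 0.674] [0.004 0.004]
top 0.067 9 [0.622 0.628] [-0.008  0.004]
top 0.082 5 [0.624 0.672] [-0.008  0.001]
top 0.097 31 [0.627 0.679] [-0.008  0.002]
top 0.112 57 [0.636 0.679] [-0.022 -0.001]
top 0.127 12 [0.637 0.67 ] [-0.023 -0.004]
scene 0.007 90 [0.623 0.689] [-0.045  0.028]
scene 0.022 44 [0.646 0.689] [-0.045  0.005]
scene 0.037 46 [0.641 0.689] [-0.04   0.005]
scene 0.052 52 [0.643 0.689] [-0.043  0.005]
scene 0.067 45 [0.644 0.688] [-0.042  0.005]
scene 0.082 52 [0.643 0.689] [-0.044  0.006]
scene 0.097 113 [0.637 0.687] [-0.046  0.004]
scene 0.112 275 [0.639 0.683] [-0.044  0.   ]
tin top [0.672 0.094 0.104]
bottle top 412 ((484.01153564453125, -223.79879760742188), (47.2387809753418, 124.4018783569336), 5.510699272155762)
tin scene [0.681 0.096 0.103]
bottle scene 410 ((487.26171875, -224.18023681640625), (52.93312072753906, 128.20846557617188), 5.306792736053467)
```

The jar stands upright in the tray, inside the limits (about -22 mm from the middle line, y about -0.02), and the tin has not moved. Next is the bottle, gripped by its cap for the same pivot.

Emit:
send_rows([
  [1,-0.0058,-0.006,0,0.1485],
  [1,-0.0058,-0.006,0,0.1485],
  [1,-0.0058,-0.006,0,0.1485],
  [1,-0.0058,-0.006,0,0.1485],
  [1,-0.0058,-0.006,0,0.1485],
], grip_force=10)

```text
time: 16.5
tool_pos: [0.5136, -0.0985, 0.1878]
tool_rot: [-3.138, 0.001, 0.779]
contact_force: [-0.5, -0.9, 0.2]
opening: 0.0917
grip_force: 0.0
```

Emit:
send_rows([
  [1,-0.0058,-0.006,0,0.1485],
  [1,-0.0058,-0.006,0,0.1485],
  [1,-0.0058,-0.006,0,0.1485],
  [1,-0.0058,-0.006,0,0.1485],
  [1,-0.0058,-0.006,0,0.1485],
])

```text
time: 17.0
tool_pos: [0.4847, -0.1284, 0.1879]
tool_rot: [-3.138, -0.002, 1.522]
contact_force: [-1.3, 0.3, 0.5]
opening: 0.0918
grip_force: 0.0
```

Emit:
send_rows([
  [0.8,-0.0058,-0.006,0,0.1485],
  [0.8,0,0,-0.04,0],
  [0.8,0,0,-0.04,0],
  [0.8,0,0,-0.02,0],
  [0.8,0,0,0,0],
])

```text
time: 17.5
tool_pos: [0.477, -0.1334, 0.0857]
tool_rot: [-3.133, -0.005, 1.664]
contact_force: [0.2, -0.2, -0.1]
opening: 0.0733
grip_force: 0.0
```

Emit:
send_rows([
  [0.8,0,0,-0.03,0],
  [0.8,0,0,-0.025,0],
  [0.8,0,0,-0.015,0],
  [0.8,0,0,-0.008,0],
  [0.5,0,0,0,0],
])

```text
time: 18.0
tool_pos: [0.4797, -0.135, 0.0114]
tool_rot: [-3.14, -0.001, 1.664]
contact_force: [-0.4, -0.1, -0.2]
opening: 0.0689
grip_force: 0.0
```

Emit:
send_rows([
  [0,0,0,0,0],
  [0,0,0,0,0],
  [0,0,0,0,0],
  [0,0,0,0,0],
  [0,0,0,0,0],
])

```text
time: 18.5
tool_pos: [0.4798, -0.1354, 0.0122]
tool_rot: [3.142, 0.0, 1.663]
contact_force: [-1.8, 0.5, 3.3]
opening: 0.0338
grip_force: 10.0
```

The opening of 34 mm matches the cap. I'll lift so the base drags along the shelf.

Emit:
send_rows([
  [0,0,0,0.012,0],
  [0,0,0,0.015,0],
  [0,0,0,0.015,0],
  [0,0,0,0.015,0],
  [0,0,0,0,0],
])

```text
time: 19.0
tool_pos: [0.4807, -0.1356, 0.0708]
tool_rot: [3.139, 0.001, 1.663]
contact_force: [-0.7, 2.1, -1.4]
opening: 0.0337
grip_force: 10.0
```

```bash
python3 - <<'E'
from h import *
s=observe();print(s['contact_force'],s['tool_pos'],s['opening'],s['grip_force'])
prof(.43,.54,-.30,-.11,.015)
E
```

```text
[-0.68513209  2.13816805 -1.38491073] [ 0.48071822 -0.1355513   0.07082796] 0.033664297396316864 9.999918043613434
top -0.285 36 [0.47  0.508] [0.043 0.053]
top -0.27 31 [0.467 0.494] [0.021 0.059]
top -0.255 5 [0.463 0.469] [0.028 0.06 ]
top -0.18 5 [0.433 0.438] [0.152 0.165]
scene -0.285 50 [0.475 0.519] [0.038 0.053]
scene -0.27 71 [0.475 0.519] [0.018 0.059]
scene -0.255 78 [0.475 0.518] [0.02  0.064]
scene -0.24 79 [0.473 0.517] [0.025 0.071]
scene -0.225 73 [0.47  0.516] [0.036 0.078]
scene -0.21 36 [0.469 0.507] [0.077 0.085]
scene -0.18 12 [0.502 0.53 ] [0.157 0.161]
scene -0.165 61 [0.502 0.537] [0.158 0.178]
scene -0.15 77 [0.498 0.531] [0.155 0.179]
scene -0.135 73 [0.497 0.529] [0.156 0.178]
scene -0.12 95 [0.437 0.527] [0.151 0.179]
```

Emit:
send_rows([
  [0,0,0,0.015,0],
  [0,0,0,0.015,0],
  [0,0,-0.003,0.015,0],
  [0,0,-0.006,0.012,0],
  [0,0,0,0,0],
])

```text
time: 19.6
tool_pos: [0.4803, -0.1448, 0.1266]
tool_rot: [3.14, 0.0, 1.663]
contact_force: [-1.4, 4.4, 8.8]
opening: 0.0336
grip_force: 10.0
```

```bash
python3 - <<'E'
from h import *
s=observe();print(s['contact_force'],s['tool_pos'],s['opening'],s['grip_force'])
prof(.43,.54,-.30,-.11,.015,z1=.15)
E
```

```text
[-1.43517006  4.43069465  8.84991517] [ 0.48033946 -0.14477981  0.12655903] 0.033572724184860674 10.000339150428772
scene -0.255 15 [0.491 0.514] [0.028 0.046]
scene -0.24 30 [0.505 0.515] [0.02  0.061]
scene -0.225 38 [0.511 0.514] [0.017 0.068]
scene -0.21 36 [0.511 0.513] [0.02 0.07]
scene -0.195 25 [0.509 0.511] [0.035 0.073]
scene -0.18 12 [0.507 0.51 ] [0.056 0.072]
scene -0.135 5 [0.499 0.508] [0.128 0.138]
```

Emit:
send_rows([
  [0,0,0,0.004,0],
  [0,0,0,0,0],
  [0,0,0,0,0],
])

```text
time: 20.0
tool_pos: [0.4795, -0.1441, 0.1292]
tool_rot: [-3.141, -0.001, 1.663]
contact_force: [-0.9, 0.7, -0.9]
opening: 0.0336
grip_force: 10.0
```

```bash
python3 - <<'E'
from h import *
s=observe();print(s['contact_force'],s['tool_pos'],s['opening'],s['grip_force'])
snap('bot1',(190,130,310,230),f=5)
E
```

```text
[-0.9283028   0.73186563 -0.90617269] [ 0.47953747 -0.14408261  0.12921882] 0.03355330897223131 9.999958276748657
```

View pics/bot1.png

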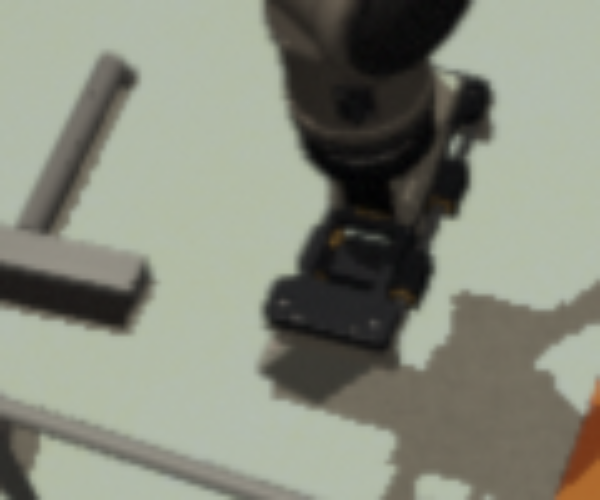

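The bottle shows at crop (310,365), tilted under the gripper, and the squeegee at (70,275) is well clear. Raising 4 mm relieved the load. I'll continue the arc around the base edge in small steps.

Emit:
send_rows([
  [0,0.001,-0.009,0.004,0],
  [0,0.001,-0.009,0.003,0],
  [0,0.0005,-0.008,0.003,0],
  [0,0,0,0,0],
])

```text
time: 20.45
tool_pos: [0.4828, -0.172, 0.1401]
tool_rot: [3.141, 0.001, 1.662]
contact_force: [-0.3, -0.6, -1.4]
opening: 0.0337
grip_force: 10.0
```

```bash
python3 - <<'E'
from h import *
s=observe();print(s['contact_force'],s['tool_pos'],s['opening'],s['grip_force'])
prof(.43,.54,-.30,-.11,.0125,ax=2,z0=.008,z1=.12)
E
```

```text
[-0.28485032 -0.56076305 -1.43141321] [ 0.48278886 -0.17203245  0.14014198] 0.0336666121015007 9.999755769968033
scene 0.008 20 [0.51  0.514] [-0.242 -0.199]
scene 0.02 24 [0.511 0.515] [-0.239 -0.194]
scene 0.033 31 [0.509 0.514] [-0.239 -0.19 ]
scene 0.046 30 [0.508 0.514] [-0.233 -0.187]
scene 0.058 27 [0.511 0.513] [-0.225 -0.182]
scene 0.07 33 [0.509 0.513] [-0.226 -0.177]
scene 0.083 18 [0.507 0.513] [-0.217 -0.169]
scene 0.096 7 [0.47  0.511] [-0.169 -0.164]
scene 0.108 30 [0.465 0.506] [-0.168 -0.163]
```

The tilt is now about 20° from vertical, pivoting on the edge near y = -0.20. I'll finish the arc.

Emit:
send_rows([
  [0,0.001,-0.01,0.002,0],
  [0,0.001,-0.01,0.001,0],
  [0,0.0005,-0.008,0,0],
  [0,0.001,-0.009,0,0],
  [0,0,0,0,0],
])

```text
time: 21.05
tool_pos: [0.4862, -0.209, 0.1431]
tool_rot: [3.141, 0.001, 1.662]
contact_force: [0.0, 0.4, 2.8]
opening: 0.0335
grip_force: 10.0
```

```bash
python3 - <<'E'
from h import *
s=observe();print(s['contact_force'],s['tool_pos'],s['opening'],s['grip_force'])
prof(.43,.54,-.30,-.15,.0125,ax=2,z0=.008,z1=.12)
E
```

```text
[0.03759039 0.4046584  2.84384729] [ 0.48622692 -0.20895082  0.14310844] 0.0334769361920527 10.000005215406418
top 0.008 6 [0.454 0.468] [-0.293 -0.151]
scene 0.008 29 [0.478 0.516] [-0.244 -0.201]
scene 0.02 36 [0.481 0.516] [-0.245 -0.199]
scene 0.033 34 [0.48  0.516] [-0.241 -0.197]
scene 0.046 36 [0.48  0.515] [-0.24  -0.196]
scene 0.058 40 [0.472 0.516] [-0.236 -0.195]
scene 0.07 36 [0.481 0.515] [-0.235 -0.193]
scene 0.083 37 [0.471 0.515] [-0.235 -0.192]
scene 0.096 27 [0.477 0.514] [-0.213 -0.191]
scene 0.108 51 [0.465 0.511] [-0.203 -0.19 ]
```

Emit:
send_rows([
  [0,0.0005,-0.006,0,0],
  [0,0.0005,-0.006,0,0],
  [0,0,-0.004,-0.001,0],
  [0,0,0,0,0],
])

```text
time: 21.55
tool_pos: [0.4871, -0.2241, 0.1418]
tool_rot: [3.141, 0.0, 1.663]
contact_force: [1.4, 0.1, 1.2]
opening: 0.0335
grip_force: 10.0
```

```bash
python3 - <<'E'
from h import *
s=observe();print(s['contact_force'],s['tool_pos'],s['opening'],s['grip_force'])
prof(.43,.54,-.30,-.15,.0125,ax=2,z0=.008,z1=.12)
E
```

```text
[1.37616962 0.05960904 1.22505189] [ 0.48708425 -0.22408377  0.14176522] 0.03347466064226455 9.999894797801971
scene 0.008 35 [0.472 0.515] [-0.247 -0.203]
scene 0.02 43 [0.469 0.515] [-0.244 -0.202]
scene 0.033 40 [0.479 0.515] [-0.244 -0.202]
scene 0.046 42 [0.471 0.515] [-0.246 -0.201]
scene 0.058 36 [0.474 0.515] [-0.244 -0.201]
scene 0.07 47 [0.469 0.515] [-0.246 -0.201]
scene 0.083 47 [0.476 0.515] [-0.242 -0.201]
scene 0.096 33 [0.469 0.513] [-0.222 -0.201]
scene 0.108 51 [0.464 0.513] [-0.22  -0.202]
```

The bottle is upright, centred near (0.487, -0.2235). I'll release it, turn, and regrip on the robot side of its body just under the shoulder.

Emit:
send_rows([
  [0.5,0,0,0,0],
  [0.7,0,0,0,0],
  [0.8,0,0,0,0],
  [0.8,0,0,0.02,0],
  [0.8,0,0,0.04,0],
], grip_force=25)

```text
time: 22.15
tool_pos: [0.4853, -0.2222, 0.1997]
tool_rot: [-3.136, -0.004, 1.663]
contact_force: [0.0, 0.5, -0.2]
opening: 0.0689
grip_force: 0.0
```

Emit:
send_rows([
  [1,0,0,0.04,-0.143],
  [1,0,0,0,-0.143],
  [1,0,0,0,-0.143],
  [1,0,0,0,-0.143],
  [1,0,0,0,-0.143],
])

```text
time: 22.65
tool_pos: [0.4868, -0.2231, 0.2419]
tool_rot: [-3.142, -0.0, 0.943]
contact_force: [-0.5, 0.6, 0.1]
opening: 0.092
grip_force: 0.0
```

Emit:
send_rows([
  [1,-0.004,0,0,-0.143],
  [1,-0.004,0,0,-0.143],
  [1,-0.004,0,0,-0.143],
  [1,-0.004,0,0,-0.143],
  [1,-0.001,-0.001,0,-0.143],
])

```text
time: 23.15
tool_pos: [0.4695, -0.2241, 0.2418]
tool_rot: [-3.141, 0.0, 0.228]
contact_force: [-0.8, 0.3, 0.8]
opening: 0.092
grip_force: 0.0
```

Emit:
send_rows([
  [1,0,0,0,-0.143],
  [1,0,0,0,0],
])

```text
time: 23.35
tool_pos: [0.4698, -0.2243, 0.2418]
tool_rot: [3.142, 0.0, 0.089]
contact_force: [-0.1, 0.1, -0.2]
opening: 0.0919
grip_force: 0.0
```

```bash
python3 - <<'E'
from h import *
s=observe();print(s['contact_force'],s['tool_pos'],s['tool_rot'],s['opening'])
prof(.43,.54,-.28,-.17,.0125,ax=2,z0=.01,z1=.18)
E
```

```text
[-0.11414287  0.1166491  -0.19411086] [ 0.46982232 -0.22426539  0.24181095] [3.14156350e+00 9.27842993e-05 8.91223318e-02] 0.09189660587011392
top 0.01 5 [0.44  0.464] [-0.249 -0.238]
scene 0.01 38 [0.47  0.515] [-0.246 -0.202]
scene 0.022 41 [0.474 0.515] [-0.244 -0.202]
scene 0.035 45 [0.469 0.516] [-0.244 -0.203]
scene 0.048 43 [0.476 0.515] [-0.245 -0.203]
scene 0.06 41 [0.468 0.515] [-0.244 -0.203]
scene 0.072 46 [0.475 0.515] [-0.244 -0.202]
scene 0.085 46 [0.468 0.515] [-0.246 -0.202]
scene 0.097 46 [0.476 0.515] [-0.245 -0.202]
scene 0.11 101 [0.467 0.514] [-0.25  -0.203]
scene 0.122 67 [0.479 0.509] [-0.241 -0.209]
scene 0.135 19 [0.488 0.505] [-0.234 -0.213]
scene 0.148 89 [0.476 0.505] [-0.243 -0.213]
scene 0.16 12 [0.48  0.501] [-0.232 -0.215]
```

Emit:
send_rows([
  [1,0,0,-0.04,0],
  [1,0,0,-0.04,0],
  [1,0,0,-0.03,0],
  [1,0,0,-0.018,0],
  [1,0,0,-0.008,0],
])

```text
time: 23.95
tool_pos: [0.469, -0.2237, 0.1039]
tool_rot: [-3.139, 0.003, 0.093]
contact_force: [-0.7, -0.5, -1.0]
opening: 0.0921
grip_force: 0.0
```

Emit:
send_rows([
  [1,0,0,-0.005,0],
  [0,0,0,0,0],
  [0,0,0,0,0],
  [0,0,0,0,0],
  [0,0,0,0,0],
])

```text
time: 24.45
tool_pos: [0.4703, -0.2246, 0.1015]
tool_rot: [3.141, -0.001, 0.091]
contact_force: [0.0, 0.8, 0.3]
opening: 0.0644
grip_force: 0.0
```

Emit:
send_rows([
  [0,0,0,0,0],
  [0,0,0,0,0],
])

```text
time: 24.65
tool_pos: [0.4703, -0.2249, 0.1013]
tool_rot: [3.14, -0.001, 0.09]
contact_force: [0.7, -2.3, 1.0]
opening: 0.0499
grip_force: 24.9
```

Emit:
send_rows([
  [0,0,0,0.012,0],
  [0,0,0,0.018,0],
  [0,0,0,0.018,0],
  [0,0,0,0,0],
  [0,0.012,0.01,0,-0.01],
])

```text
time: 25.15
tool_pos: [0.4807, -0.2148, 0.1486]
tool_rot: [-3.141, 0.001, 0.079]
contact_force: [0.1, -0.3, -5.6]
opening: 0.0497
grip_force: 24.9
```

Emit:
send_rows([
  [0,0.025,0.016,0,-0.01],
  [0,0.028,0.016,0,-0.01],
  [0,0.028,0.016,0,-0.01],
  [0,0.028,0.016,0,-0.01],
  [0,0.025,0.014,0,-0.01],
])

```text
time: 25.65
tool_pos: [0.6163, -0.135, 0.1472]
tool_rot: [-3.14, 0.003, 0.03]
contact_force: [-0.3, 0.0, -5.4]
opening: 0.0496
grip_force: 24.9
```

Emit:
send_rows([
  [0,0,0,0,0],
])

```text
time: 25.75
tool_pos: [0.6178, -0.1338, 0.1469]
tool_rot: [-3.14, 0.001, 0.033]
contact_force: [-0.5, -1.1, -4.5]
opening: 0.0499
grip_force: 24.9
```

```bash
python3 - <<'E'
from h import *
s=observe();print(s['contact_force'],s['tool_pos'],s['tool_rot'],s['opening'])
t=s['tool_pos'];prof(t[0]-.05,t[0]+.06,t[1]-.045,t[1]+.045,.0125,ax=2,z0=.03,z1=.18)
E
```

```text
[-0.45324638 -1.05060234 -4.53200016] [ 0.61776746 -0.13377596  0.14693597] [-3.13996968e+00  5.93368119e-04  3.29555291e-02] 0.049882433716701036
top 0.092 9 [0.6   0.606] [-0.157 -0.138]
top 0.105 10 [0.601 0.605] [-0.154 -0.13 ]
scene 0.042 22 [0.617 0.656] [-0.151 -0.112]
scene 0.055 34 [0.619 0.656] [-0.157 -0.112]
scene 0.067 38 [0.624 0.657] [-0.154 -0.111]
scene 0.08 31 [0.626 0.657] [-0.155 -0.11 ]
scene 0.092 31 [0.631 0.658] [-0.155 -0.111]
scene 0.105 39 [0.617 0.659] [-0.155 -0.109]
scene 0.117 34 [0.62  0.659] [-0.155 -0.11 ]
scene 0.13 33 [0.644 0.66 ] [-0.153 -0.11 ]
scene 0.142 37 [0.627 0.661] [-0.165 -0.108]
scene 0.155 66 [0.627 0.66 ] [-0.167 -0.103]
scene 0.167 26 [0.626 0.654] [-0.177 -0.098]
```

Measured in hand, the bottle sits only about 13 mm ahead of the tool, which is too little to clear both the rim and the rail. I'll set it down on the shelf in front of the tray and regrip it further off-axis.

Emit:
send_rows([
  [0,-0.02,0,0,0],
  [0,-0.025,0,0,0],
  [0,-0.013,0,-0.02,0],
  [0,0,0,-0.014,0],
  [0,0,0,-0.006,0],
])

```text
time: 26.35
tool_pos: [0.5557, -0.1366, 0.1073]
tool_rot: [-3.14, 0.004, 0.029]
contact_force: [0.1, 0.5, -6.5]
opening: 0.0493
grip_force: 24.9
```

Emit:
send_rows([
  [0,0,0,-0.002,0],
  [0,0,0,-0.002,0],
  [0,0,0,0,0],
])

```text
time: 26.65
tool_pos: [0.5582, -0.1366, 0.1051]
tool_rot: [3.141, -0.0, 0.03]
contact_force: [0.3, -0.3, -5.2]
opening: 0.0498
grip_force: 24.9
```

Emit:
send_rows([
  [0,0,0,-0.002,0],
  [0,0,0,-0.002,0],
  [0,0,0,0,0],
])

```text
time: 26.95
tool_pos: [0.5586, -0.137, 0.103]
tool_rot: [3.14, -0.003, 0.031]
contact_force: [-3.9, -1.6, 7.8]
opening: 0.0499
grip_force: 25.0
```

Emit:
send_rows([
  [0,0,0,-0.001,0],
  [0,0,0,0,0],
])

```text
time: 27.15
tool_pos: [0.5587, -0.1372, 0.1029]
tool_rot: [3.139, -0.003, 0.031]
contact_force: [-6.4, -0.2, 12.2]
opening: 0.0494
grip_force: 25.0
```

Emit:
send_rows([
  [0.6,0,0,0,0],
  [0.75,0,0,0.001,0],
  [0.75,0,0,0,0],
  [0.75,-0.004,0,0,0],
  [0.75,-0.004,0,0,0],
], grip_force=40)

```text
time: 27.65
tool_pos: [0.5496, -0.1363, 0.1006]
tool_rot: [-3.142, 0.0, 0.03]
contact_force: [-0.4, -0.3, -0.7]
opening: 0.0684
grip_force: 0.0
```

```bash
python3 - <<'E'
from h import *
s=observe();print(s['contact_force'],s['tool_pos'],s['tool_rot'],s['opening'])
t=s['tool_pos'];prof(t[0]-.03,t[0]+.06,t[1]-.05,t[1]+.05,.0125,ax=2,z0=.01,z1=.13)
E
```

```text
[-0.35557638 -0.29173142 -0.69137595] [ 0.54958554 -0.13628037  0.10061468] [-3.14153412e+00  2.78015630e-04  3.04299190e-02] 0.06835751774093964
scene 0.01 23 [0.556 0.597] [-0.157 -0.114]
scene 0.022 11 [0.552 0.58 ] [-0.114 -0.111]
scene 0.035 13 [0.549 0.584] [-0.116 -0.112]
scene 0.048 19 [0.553 0.593] [-0.115 -0.113]
scene 0.06 47 [0.547 0.599] [-0.16  -0.114]
scene 0.072 44 [0.558 0.597] [-0.156 -0.114]
scene 0.085 43 [0.553 0.597] [-0.156 -0.114]
scene 0.097 47 [0.559 0.597] [-0.172 -0.105]
scene 0.11 111 [0.56  0.597] [-0.178 -0.097]
scene 0.122 64 [0.559 0.591] [-0.176 -0.119]
```

Emit:
send_rows([
  [0.75,-0.0015,0,0,0],
  [0,0,0,0,0],
  [0,0,0,0,0],
  [0,0,0,0,0],
  [0,0,0,0,0],
])

```text
time: 28.25
tool_pos: [0.5485, -0.1366, 0.1008]
tool_rot: [3.141, -0.0, 0.03]
contact_force: [-0.6, -1.0, -0.2]
opening: 0.0499
grip_force: 40.0
```

Emit:
send_rows([
  [0,0,0,0,0],
  [0,0,0,0.01,0],
  [0,0,0,0.015,0],
  [0,0,0,0.015,0],
  [0,0,0,0,0],
])

```text
time: 28.75
tool_pos: [0.5493, -0.1365, 0.1426]
tool_rot: [3.141, -0.003, 0.03]
contact_force: [0.9, -1.4, -4.4]
opening: 0.0495
grip_force: 39.9
```

Emit:
send_rows([
  [0,0.02,0,0,0],
  [0,0.03,0,0,0],
  [0,0.02,0,0,0],
  [0,0,0,0,0],
])

```text
time: 29.15
tool_pos: [0.6199, -0.136, 0.1393]
tool_rot: [-3.141, 0.0, 0.031]
contact_force: [-0.2, 0.8, -5.3]
opening: 0.0497
grip_force: 39.9
```

```bash
python3 - <<'E'
from h import *
s=observe();print(s['contact_force'],s['tool_pos'],s['tool_rot'],s['opening'],s['grip_force'])
t=s['tool_pos'];prof(t[0]-.05,t[0]+.06,t[1]-.045,t[1]+.045,.0125,ax=2,z0=.03,z1=.18)
E
```

```text
[-0.21650362  0.84748865 -5.25013968] [ 0.61994902 -0.13601208  0.13933111] [-3.14117506e+00  8.76678651e-05  3.10208307e-02] 0.0497034567392686 39.9489551782608
top 0.055 5 [0.609 0.617] [-0.167 -0.158]
top 0.067 11 [0.607 0.613] [-0.158 -0.141]
scene 0.03 6 [0.614 0.664] [-0.141 -0.114]
scene 0.042 36 [0.628 0.665] [-0.151 -0.113]
scene 0.055 38 [0.622 0.665] [-0.155 -0.112]
scene 0.067 42 [0.624 0.665] [-0.157 -0.112]
scene 0.08 39 [0.631 0.665] [-0.155 -0.111]
scene 0.092 35 [0.635 0.665] [-0.156 -0.112]
scene 0.105 37 [0.636 0.666] [-0.154 -0.111]
scene 0.117 38 [0.641 0.665] [-0.155 -0.111]
scene 0.13 38 [0.646 0.666] [-0.154 -0.111]
scene 0.142 50 [0.631 0.666] [-0.174 -0.099]
scene 0.155 82 [0.632 0.664] [-0.169 -0.11 ]
```

Emit:
send_rows([
  [0,0.01,0,0,0],
  [0,0.006,0,0,0],
  [0,0.004,0,0,0],
  [0,0.0015,0,0,0],
  [0,0,0,0,0],
])

```text
time: 29.75
tool_pos: [0.6397, -0.1363, 0.1407]
tool_rot: [-3.142, 0.001, 0.03]
contact_force: [0.2, -0.4, -5.3]
opening: 0.0495
grip_force: 39.9
```

Emit:
send_rows([
  [0,0,0,-0.01,0],
  [0,0,0,-0.008,0],
  [0,0,0,-0.005,0],
  [0,0,0,-0.002,0],
  [0,0,0,0,0],
])

```text
time: 30.25
tool_pos: [0.6397, -0.1363, 0.1152]
tool_rot: [-3.141, 0.001, 0.03]
contact_force: [-0.0, -0.1, -5.7]
opening: 0.0497
grip_force: 39.9
```

Emit:
send_rows([
  [0,0.0015,0,0,0],
  [0,0,0,-0.002,0],
  [0,0,0,-0.002,0],
  [0,0,0,0,0],
])

```text
time: 30.65
tool_pos: [0.6412, -0.1363, 0.1115]
tool_rot: [-3.141, 0.001, 0.03]
contact_force: [-0.1, -0.1, -6.4]
opening: 0.0497
grip_force: 39.9
```

Emit:
send_rows([
  [0,0,0,-0.002,0],
  [0,0,0,-0.001,0],
  [0,0,0,-0.001,0],
  [0,0,0,0,0],
])

```text
time: 31.05
tool_pos: [0.6413, -0.1363, 0.1076]
tool_rot: [-3.142, 0.0, 0.03]
contact_force: [0.6, -1.2, -6.3]
opening: 0.0495
grip_force: 39.9
```

Emit:
send_rows([
  [0,0,0,-0.001,0],
  [0,0,0,0,0],
])

```text
time: 31.25
tool_pos: [0.6413, -0.1363, 0.1067]
tool_rot: [3.142, 0.0, 0.03]
contact_force: [0.5, -0.3, -5.5]
opening: 0.05
grip_force: 39.9
```

Emit:
send_rows([
  [0,0,0,-0.001,0],
  [0,0,0,0,0],
])

```text
time: 31.45
tool_pos: [0.6415, -0.1364, 0.1062]
tool_rot: [3.141, -0.0, 0.03]
contact_force: [-0.5, -0.2, -3.1]
opening: 0.0495
grip_force: 40.0
```

Emit:
send_rows([
  [0,0,0,-0.0005,0],
  [0,0,0,0,0],
])

```text
time: 31.65
tool_pos: [0.6416, -0.1365, 0.1062]
tool_rot: [3.141, -0.001, 0.03]
contact_force: [-2.7, -0.5, 2.9]
opening: 0.0497
grip_force: 40.0
```

On the floor. I'll open gently, back away toward the robot and rise.

Emit:
send_rows([
  [0.6,0,0,0,0],
  [0.65,0,0,0,0],
  [0.75,0,0,0,0],
  [0.75,0,0,0.001,0],
  [0.75,-0.003,0,0,0],
])

```text
time: 32.15
tool_pos: [0.6387, -0.1364, 0.1064]
tool_rot: [3.141, -0.001, 0.03]
contact_force: [0.2, 0.1, 0.2]
opening: 0.0689
grip_force: 0.0
```

Emit:
send_rows([
  [0.75,-0.01,0,0.001,0],
  [0.75,-0.02,0,0,0],
  [0.75,-0.04,0,0,0],
  [0.75,-0.05,0,0.02,0],
  [0.75,-0.05,0,0.03,0],
])

```text
time: 32.65
tool_pos: [0.4762, -0.1357, 0.1507]
tool_rot: [-3.14, 0.003, 0.031]
contact_force: [0.9, -1.3, 1.2]
opening: 0.069
grip_force: 0.0
```

Emit:
send_rows([
  [1,-0.03,0,0.03,0],
  [1,0,0,0,0],
])

```text
time: 32.85
tool_pos: [0.4477, -0.1368, 0.1853]
tool_rot: [3.139, -0.005, 0.029]
contact_force: [-0.3, 0.4, 0.9]
opening: 0.0804
grip_force: 0.0
```

```bash
python3 - <<'E'
from h import *
s=observe();print(s['time'],s['contact_force'],s['tool_pos'],s['opening'])
print('bottle');prof(.6,.73,-.20,-.08,.02,ax=2,z0=.01,z1=.19)
print('jar');prof(.6,.73,-.065,.04,.02,ax=2,z0=.01,z1=.15)
for n in('top','scene'):
  p,d=read_camera(n);X=cloud(n,cv2.medianBlur(d,3)).reshape(-1,3)
  w=X[(X[:,2]>.095)&(X[:,2]<.115)&(X[:,0]>.62)&(X[:,0]<.74)&(X[:,1]>.05)&(X[:,1]<.14)];print('tin',n,w.mean(0).round(3))
snap('fin',(210,170,370,290),f=5)
E
```

```text
32.85 [-0.26165475  0.37116182  0.90860708] [ 0.44765721 -0.13676959  0.1852754 ] 0.0803911771367399
bottle
top 0.01 90 [0.62  0.724] [-0.191 -0.087]
top 0.03 14 [0.632 0.637] [-0.157 -0.116]
top 0.05 27 [0.631 0.671] [-0.161 -0.114]
top 0.07 15 [0.632 0.637] [-0.157 -0.116]
top 0.09 25 [0.632 0.671] [-0.16  -0.115]
top 0.11 102 [0.633 0.677] [-0.164 -0.116]
top 0.13 33 [0.641 0.672] [-0.157 -0.122]
top 0.15 85 [0.643 0.671] [-0.153 -0.126]
scene 0.01 95 [0.627 0.697] [-0.187 -0.091]
scene 0.03 59 [0.648 0.688] [-0.154 -0.113]
scene 0.05 61 [0.646 0.688] [-0.152 -0.113]
scene 0.07 65 [0.646 0.688] [-0.154 -0.113]
scene 0.09 68 [0.644 0.688] [-0.152 -0.113]
scene 0.11 160 [0.641 0.687] [-0.158 -0.114]
scene 0.13 57 [0.655 0.68 ] [-0.149 -0.122]
scene 0.15 109 [0.657 0.678] [-0.153 -0.123]
jar
top 0.01 57 [0.62  0.709] [-0.059  0.004]
top 0.03 18 [0.626 0.673] [-0.036  0.004]
top 0.05 19 [0.626 0.629] [-0.046 -0.002]
top 0.07 21 [0.626 0.63 ] [-0.048 -0.002]
top 0.09 72 [0.627 0.681] [-0.051  0.002]
top 0.11 188 [0.632 0.676] [-0.046 -0.002]
scene 0.01 76 [0.622 0.689] [-0.044  0.024]
scene 0.03 67 [0.645 0.689] [-0.042  0.005]
scene 0.05 63 [0.644 0.689] [-0.043  0.005]
scene 0.07 62 [0.642 0.688] [-0.044  0.005]
scene 0.09 135 [0.637 0.688] [-0.046  0.005]
scene 0.11 282 [0.639 0.683] [-0.043 -0.   ]
tin top [0.672 0.094 0.104]
tin scene [0.681 0.096 0.103]
```

View pics/fin.png

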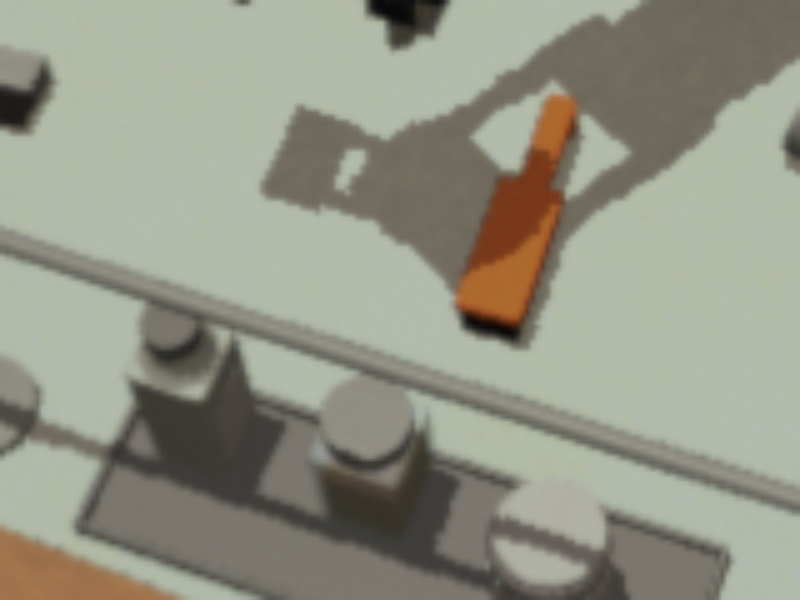

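The final crop shows the bottle (170,390), jar (370,450) and tin (550,540) all upright in the tray with the gripper clear. The bottle is about -24 mm and the jar about -22 mm from the middle line, both inside the limits.

```bash
python3 -c "
from cell import hand_in
print(hand_in())"
```

```text
the job is handed in; nothing more can be done
None
```

The job is handed in at about 33 s: my last camera check showed the bottle and jar standing upright and free inside the tray, with the tin and brush unmoved and the squeegee clear; the hand-in returned no verdict.

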